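# Lock the pulley on its stub shaft with the linchpin

## Robot

A 6-joint arm with a two-finger parallel gripper is mounted at the origin on the work surface; the furniture and walls round the work are solid. World frame = base frame: x ahead of the robot, y to its left, z up, the work surface at z = 0. Lengths are in m, angles in rad, forces in N, time in s.
With the tool pointing down it reaches from about 0.275 to 0.75 m from the base axis. Payload 10.2 kg.
Tool frame: the origin (TCP) lies at the very end of the fingers, on their centre line; the grasp point (between the pads) lies 19 mm behind it (bot.tcp_to_grasp is the z of the grasp point in the tool frame, in m); z points along the fingers, y is the line along which they close (so a half turn about z gives the same grasp; the last joint's range is limited). The gripper opens to 85 mm and grips with 20 to 120 N. Pads are 22 mm wide; open, the fingers measure 114 mm over their backs; the gripper's body (76 mm by 85 mm) begins 54 mm behind the grasp point. The pads swing forward as they close: fully open they stand 13 mm farther back than shut.
Start: joints at [0.891, 0.313, 1.498, -0, 1.331, -0.223], TCP at [0.232, 0.471, 0.231] pointing down, gripper open.
Joint ranges: [-2.94, 2.94], [-0.97, 2.17], [0.19, 2.56], [-1.23, 4.37], [0.02, 3.11], [-2.88, 2.88]. Speed limits (rad/s): [2.39, 2.39, 3.01, 3.14, 3.14, 3.14].

## Interface

Orientations are given as a unit quaternion [x, y, z, w].
In Python, from plant import bot gives the robot as it stands.
- The arm moves only by the shell command python3 -m jog 'ROWS' [FORCE]. ROWS is JSON, a list of rows, each a list of 7 numbers: the shift along the tool's x, y, z scaled (see below), then the turn, a rotation vector about the tool's x, y, z scaled (see below), then the opening, from 0 (shut) to 1 (fully open). In form: [[x, y, z, rx, ry, rz, jaw], ...]. A call has 1 to 10 rows; each row is the pose to reach, as a shift and turn from the pose commanded when the call began, along the tool's axes at that moment; what a row does not reach only later rows make up. The controller multiplies each number of a shift by 0.5 m and each number of a turn by 30 degrees. A row lasts 1/12 s, in which the tool goes at most 41.7 mm and 7.16 degrees, less where a joint would pass 70% of its speed; a pose out of reach is approached as far as the arm can. A call with a number of a shift or a turn outside -1 to 1 is refused whole. A call with a gripper value outside its range is refused whole. The fingers move at their own pace and stop on an object; FORCE is the grip in N (left out, the last holds). Time passes only in rows, so rows that repeat a pose let the fingers close. It gives the time, the measured TCP pose, the force, the opening and the grip force at its end, in the units of the state.
- bot.observe(): the state, without advancing time (a new reading comes with each control period).
- bot.get_image(name): name is "scene" or "top"; returns a dict with "img" (480x640x3 uint8, red, green, blue), "fx", "fy", "cx", "cy" (pixels), "R" (3x3) and "t" (3): a world point X has camera coordinates R X + t. Camera axes: x right, y down, z forward; pixel columns grow to the right and rows downward; lengths in m; the calibration is good to about 2 mm. A picture is of the moment at which its call begins. There is no depth.
- bot.close_job(): hands the job in; it is judged then, once.
The state is a dict: "time_s": time; "qpos": joint angles; "qvel": joint speeds; "joint_torque": joint torques, N m; "tcp_pos": TCP position; "tcp_rot": TCP orientation; "contact_force": force on the tool from outside, world axes, zero at the start; "torque": the same for the moment, N m; "gripper_width": finger opening in m; "grip_force": force on a finger pad.
Only numpy, scipy, OpenCV 4.12 (cv2) and the standard library are available. Lean on these libraries where they do the work, as an engineer would, in place of code of your own. Each camera call takes 0.05 s, during which the arm holds its last target. There are 200 camera calls.

## Task

Lock the pulley on its shaft: take the linchpin with the hinged ring out of the wooden rack and push it fully home, upright, through the slot in the square shaft of the grey stand, with the side its ring leans to facing the pulley. Then swing the ring over the pin's head and the shaft's free end so that it hangs down round the shaft. Leave the plain pin without a ring in the rack.

Things in the scene. Friction and masses are not known exactly. Their poses are not given: they have to be found in the camera images.
- linchpin: steel pin with hinged ring, 0.12 kg, upright in one of the wooden rack's two slots (rack 56 mm high, slots 90 mm apart). Origin: centre of its 34x26x6 mm flange's underside, on the rack's top; z up. Grip the stem above: 16 mm along y, 20 along x (centre x = +4), z = 6 to 44 mm. Shank below: 14 mm along x, 10 along y, 46 long, last 12 tapered. Ring leans to -x.
- ring (a joint): linchpin's ring angle, rad: a D of 6 mm wire, 60 mm wide, hinged at pin x = -11, z = 10 mm, axis y, far end 68 mm off. 0: leans 30 deg back on a stop (far end x = -45, z = 69); 0.52 upright; 2.1 level to pin +x; 3.45 stop, hanging nearly straight down. Swings easily (under 0.01 N m): falls back if short of upright, past upright falls over to the front by itself.
- shaft_hole (a point): centre of the slot's mouth in the level top of the stand's square steel shaft (34 wide, 32 mm thick), 140 mm above the bench; slot 24 mm along x, 18 along y, right through. x points along the shaft to its free end 22 mm away, z up. Dark pulley: from 41 mm behind (-x), 25 mm above the shaft's top, nothing on the stand higher. Pin's axes go parallel to these, flange flat on the shaft.
- plain_pin: the same steel pin without any ring, upright in the rack's other slot, to be left there; same size, origin and axes as the linchpin. Which pin is in which slot changes. Behind the rack stands a fixed monitor, 340 mm tall, from x = 0.50 m on for y below -0.04 m: come to the rack and leave it on the robot's side of that, not swinging out over it.
Things that resemble listed ones, but are neither listed nor needed, are in the scene too. What is shaped like the part that bears shaft_hole but blue is not meant.

How it is judged:
By the outcome, as a careful person would: the job done as asked, in the order asked, and still so for the second after the job is handed in, with the robot touching nothing.
It also fails if it takes over 51 s, if anything falls off the work surface, if the arm or the gripper's body presses on something with over 40 N, if the wrist force passes 120 N, or if a joint passes its speed limit or range.

## Working session

There is one attempt and no reset: what is moved stays moved. The work goes in short steps, Python scripts to look and compute and a shell command to move; the robot and the scene stay as the last step left them, time stands still between calls to the robot, and variables do not carry over. Pictures are saved under pics/ and viewed, at most 10 in all, crops included, and the job is handed in when it is done.

```bash
mkdir -p pics; python3 - <<'E'
from plant import bot
import cv2,json,numpy as np
for n in("scene","top"):
    d=bot.get_image(n); cv2.imwrite(f"pics/{n}0.png",d["img"][:,:,::-1])
    print(n,d["fx"],d["fy"],d["cx"],d["cy"],np.round(d["R"],4).tolist(),np.round(d["t"],4).tolist())
s=bot.observe(); print(s); print(bot.tcp_to_grasp)
E
```

```text
scene 564.8082832963547 564.8082832963547 319.836015112029 239.8437677271039 [[0.4367, -0.8996, 0.0027], [-0.6715, -0.328, -0.6644], [0.5986, 0.2884, -0.7473]] [-0.2132, 0.3776, 0.9131]
top 535.1012887576373 535.1012887576373 315.63188642920204 237.54979286945877 [[-0.0087, -0.9998, -0.018], [-0.9988, 0.0095, -0.0481], [0.0482, 0.0175, -0.9987]] [-0.0145, 0.4328, 1.3279]
{'time_s': 0.1, 'qpos': array([ 8.90573906e-01,  3.13393278e-01,  1.49833623e+00,  5.96977583e-06,
        1.33100668e+00, -2.23366160e-01]), 'qvel': array([ 0.00269339,  0.00015244, -0.0030489 ,  0.00044068, -0.00104379,
        0.00096561]), 'joint_torque': array([ 3.56729652e-03, -4.12894499e+01, -2.60139298e+01, -2.56218266e-05,
        3.00120810e-03,  2.08561181e-05]), 'tcp_pos': array([0.23144327, 0.47098429, 0.23080206]), 'tcp_rot': array([ 2.26447421e-01,  9.74023223e-01, -5.13134075e-04, -2.52230950e-04]), 'contact_force': array([-0.34842261, -0.01031972,  0.31468002]), 'torque': array([-0.02108271, -0.00144332,  0.07816517]), 'grip_force': 0.0, 'gripper_width': 0.0852710198186806}
-0.0187
```

View pics/scene0.png

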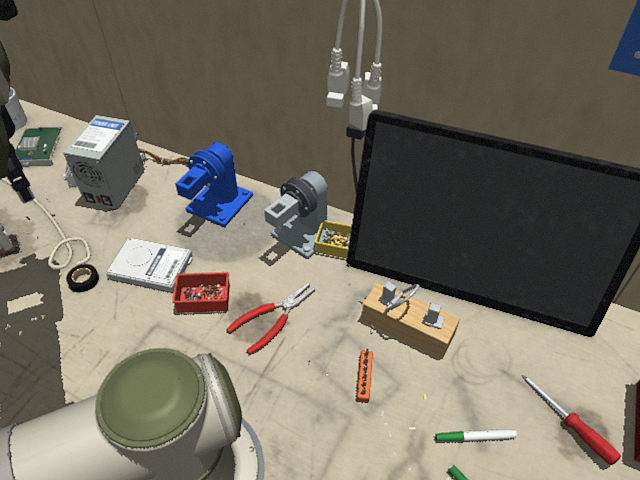

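View pics/top0.png

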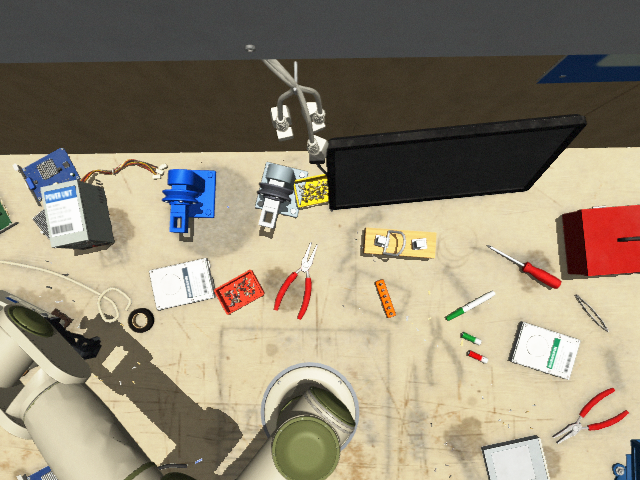

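The scene shows the grey stand at scene (295,205) / top (272,195) and the blue look-alike at (205,190) / top (185,200). The rack has a ringed pin on the left, at scene (390,293) / top (382,240), and a plain pin on the right at scene (433,315) / top (419,243). Next I'll confirm both in one enlarged crop.

```bash
python3 - <<'E'
import cv2,numpy as np
s=cv2.imread("pics/scene0.png");t=cv2.imread("pics/top0.png")
def c(i,x,y,w,h,k):return cv2.resize(i[y:y+h,x:x+w],(w*k,h*k),interpolation=cv2.INTER_CUBIC)
a=np.hstack([c(t,355,220,80,60,5),c(t,240,155,80,60,5)[:, :400]])
b=np.hstack([c(s,355,270,100,75,4),c(s,255,165,100,75,4)])
cv2.imwrite("pics/crop1.png",np.vstack([a,b]))
E
```

```text
(no output)
```

View pics/crop1.png

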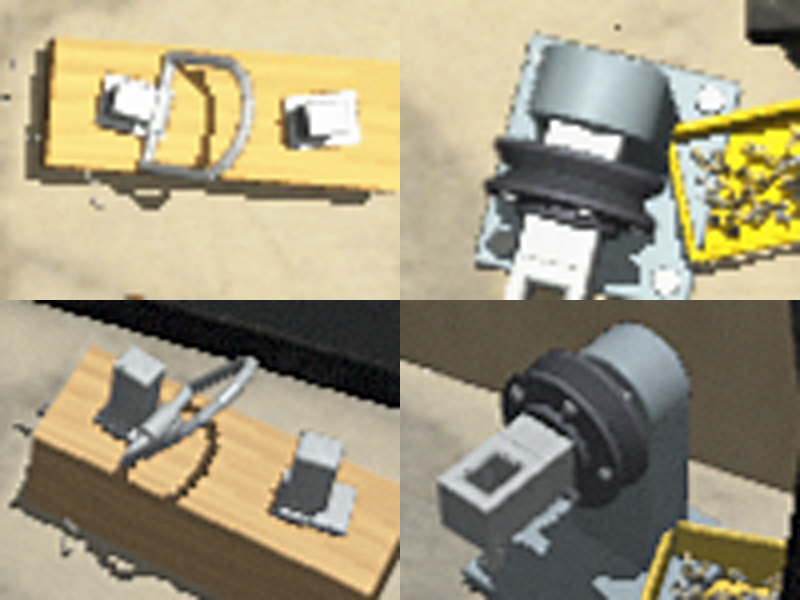

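Confirmed: the linchpin is in the left slot, with its ring leaning to image right (about −y). The plain pin is on the right, and the grey stand's shaft end faces the robot. Next I'll measure the bright top faces.

```bash
cat > h.py <<'E'
import numpy as np,cv2
from plant import bot
def ray(d,uv,z):
    R=np.array(d["R"]);t=np.array(d["t"]);c=-R.T@t
    v=R.T@np.array([(uv[0]-d["cx"])/d["fx"],(uv[1]-d["cy"])/d["fy"],1])
    return c+v*(z-c[2])/v[2]
def tri(d1,u1,d2,u2):
    A=[];b=[]
    for d,u in((d1,u1),(d2,u2)):
        R=np.array(d["R"]);t=np.array(d["t"]);c=-R.T@t
        v=R.T@np.array([(u[0]-d["cx"])/d["fx"],(u[1]-d["cy"])/d["fy"],1]);v/=np.linalg.norm(v)
        P=np.eye(3)-np.outer(v,v);A.append(P);b.append(P@c)
    return np.linalg.lstsq(np.vstack(A),np.hstack(b),rcond=None)[0]
E
python3 - <<'E'
from h import *
t=bot.get_image("top");s=bot.get_image("scene")
for n,d,rois in(("top",t,[(372,228,20,25,.1,205),(408,232,22,22,.1,205),(252,190,40,45,.14,205)]),("scene",s,[(380,280,18,20,.1,150),(425,300,18,20,.1,150),(262,190,40,40,.14,150)])):
    im=d["img"]
    for x,y,w,h,z,th in rois:
        g=im[y:y+h,x:x+w].astype(int); m=((g.min(2)>th)&(g.max(2)-g.min(2)<25)).astype(np.uint8)
        cs,_=cv2.findContours(m,cv2.RETR_EXTERNAL,cv2.CHAIN_APPROX_NONE)
        for c in cs:
            if cv2.contourArea(c)<15:continue
            W=np.array([ray(d,(p[0]+x,p[1]+y),z)[:2] for p in c[:,0]],np.float32)*1000
            r=cv2.minAreaRect(W); print(n,(x,y),cv2.boundingRect(c),"ctr mm",np.round(r[0],1),"size",np.round(r[1],1),"ang",round(r[2],1), "corners",np.round(cv2.boxPoints(r)).tolist())
def big(d,x,y,w,h,k):return cv2.resize(d["img"][y:y+h,x:x+w,::-1],(w*k,h*k),interpolation=cv2.INTER_NEAREST)
cv2.imwrite("pics/crop2.png",np.vstack([np.hstack([big(t,250,190,40,30,10),big(t,370,228,40,30,10)]),np.hstack([big(s,262,188,40,30,10),big(s,376,278,40,30,10)])]))
E
```

```text
top (372, 228) (4, 5, 14, 19) ctr mm [ 415.4 -177.5] size [39.8 29.4] ang 8.9 corners [[393.0, -166.0], [398.0, -195.0], [437.0, -189.0], [433.0, -160.0]]
top (408, 232) (4, 6, 15, 11) ctr mm [ 412.2 -260.2] size [23.6 31.3] ang 5.2 corners [[399.0, -246.0], [402.0, -277.0], [425.0, -275.0], [422.0, -244.0]]
top (252, 190) (6, 8, 21, 30) ctr mm [484.6  87. ] size [36.4 62.4] ang 75.7 corners [[450.0, 77.0], [510.0, 62.0], [519.0, 97.0], [459.0, 112.0]]
scene (380, 280) (4, 0, 13, 11) ctr mm [ 425.1 -174.7] size [19.4 19.8] ang 74.2 corners [[413.0, -181.0], [432.0, -187.0], [437.0, -168.0], [418.0, -163.0]]
scene (425, 300) (4, 3, 12, 9) ctr mm [ 413.9 -264.1] size [15.4 18.8] ang 3.9 corners [[406.0, -255.0], [407.0, -274.0], [422.0, -273.0], [421.0, -254.0]]
scene (262, 190) (22, 25, 13, 13) ctr mm [456.9  44.6] size [14.4 32.9] ang 77.5 corners [[439.0, 41.0], [471.0, 34.0], [475.0, 48.0], [442.0, 55.0]]
scene (262, 190) (2, 4, 34, 24) ctr mm [486.8  89.5] size [42.4 62.5] ang 75.2 corners [[451.0, 77.0], [512.0, 61.0], [522.0, 102.0], [462.0, 118.0]]
```

View pics/crop2.png

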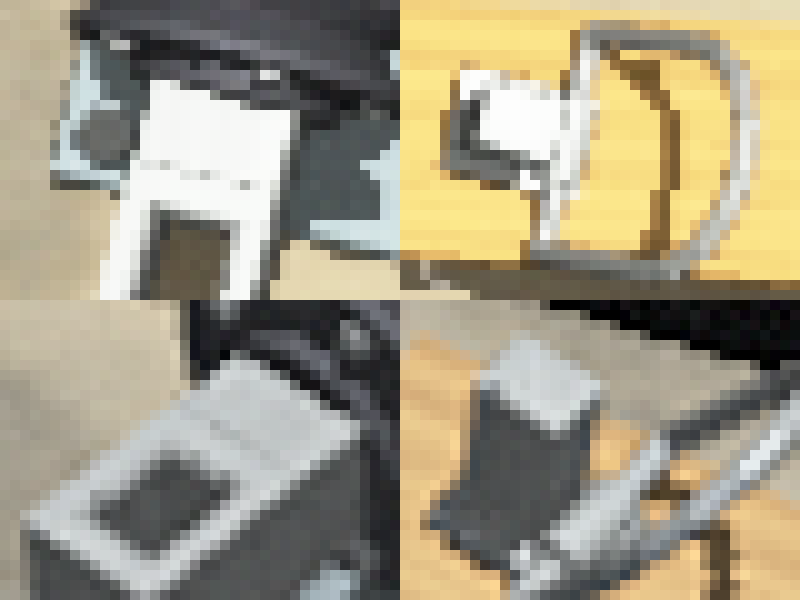

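Crop shows the slot (dark, top px ~(269,215), scene ~(278,238... lower-left quarter)), the stem top at top px ~(382,239), and the ring's hinge bar. Next I'll refine the slot centre, stem centre and yaws.

```bash
python3 - <<'E'
from h import *
t=bot.get_image("top");s=bot.get_image("scene")
def blob(d,x,y,w,h,f,z):
    g=d["img"][y:y+h,x:x+w].astype(int);m=f(g).astype(np.uint8)
    n,l,st,ce=cv2.connectedComponentsWithStats(m,connectivity=4);k=1+np.argmax(st[1:,4])
    u=ce[k]+[x,y];pts=np.argwhere(l==k)[:,::-1]+[x,y]
    W=np.array([ray(d,p,z)[:2] for p in pts],np.float32)*1000;r=cv2.minAreaRect(W)
    print(np.round(u,1),st[k,4],"W",np.round(ray(d,u,z)*1000,1),np.round(r[1]),round(r[2],1));return u
print("hole");a=blob(t,263,208,14,26,lambda g:g.max(2)<150,.14);b=blob(s,269,200,20,18,lambda g:g.max(2)<110,.14);print("shaft top")
print(np.round(tri(t,a,s,b)*1000,1))
print("stem");a=blob(t,377,234,8,9,lambda g:g.min(2)>225,.1);b=blob(s,380,280,18,16,lambda g:(g.min(2)>140)&(np.ptp(g,axis=2)<40),.1)
print(np.round(tri(t,a,s,b)*1000,1))
for z,p in((.066,(388.5,231.5)),(.066,(384.3,252))):print("hinge",np.round(ray(t,p,z)*1000,1))
for p in((360.5,227.5),(365.5,227.9),(420,231.5),(430,232.3)):pass
for q in((361,252.5),(431,258.5)):print("rack",np.round(ray(t,q,.056)*1000,1))
E
```

```text
hole
[267.8 216.5] 92 W [475.2  87.2 140. ] [19. 24.] 75.7
[277.8 208.2] 69 W [474.9  86.4 140. ] [17. 24.] 73.9
shaft top
[475.4  87.1 139.2]
stem
[380.9 238.9] 45 W [ 423.8 -171.9  100. ] [16. 16.] 89.4
[389.7 284.1] 127 W [ 426.2 -173.4  100. ] [23. 31.] 26.0
[ 424.1 -172.7  102. ]
hinge [ 442.8 -193.8   66. ]
hinge [ 393.8 -183.1   66. ]
rack [ 393.3 -128.2   56. ]
rack [ 377.4 -295.9   56. ]
```

```bash
cat >> h.py <<'E'
from scipy.spatial.transform import Rotation as Ro
def go(p,yaw):
    "units to reach TCP p (m) pointing down with tool y at yaw deg"
    o=bot.observe();R=Ro.from_quat(o["tcp_rot"]);a=np.radians(yaw)
    y=np.array([np.cos(a),np.sin(a),0]);z=np.array([0,0,-1.]);T=Ro.from_matrix(np.c_[np.cross(y,z),y,z])
    print(p,yaw,"shift",np.round(R.inv().apply(np.array(p)-o["tcp_pos"])/.5,4),"turn",np.round(np.degrees((R.inv()*T).as_rotvec())/30,4),
      "| t",round(o["time_s"],2),"F",np.round(o["contact_force"],1),"w",round(o["gripper_width"],4),"g",round(o["grip_force"],1))
E
python3 -c "
from h import *
go([.35,.15,.25],33.8)"
```

```text
[0.35, 0.15, 0.25] 33.8 shift [-0.4959 -0.4719 -0.0376] turn [-7.0000e-04 -0.0000e+00  1.0009e+00] | t 0.3 F [-1.  -0.   0.6] w 0.0855 g 0.0
```

```bash
python3 -m jog '[[-0.496,-0.472,-0.0376,0,0,1,0.6],[-0.496,-0.472,-0.0376,0,0,1,0.6],[-0.496,-0.472,-0.0376,0,0,1,0.6],[-0.496,-0.472,-0.0376,0,0,1,0.6],[-0.496,-0.472,-0.0376,0,0,1,0.6],[-0.496,-0.472,-0.0376,0,0,1,0.6],[-0.496,-0.472,-0.0376,0,0,1,0.6],[-0.496,-0.472,-0.0376,0,0,1,0.6],[-0.496,-0.472,-0.0376,0,0,1,0.6],[-0.496,-0.472,-0.0376,0,0,1,0.6]]'; python3 -c "
from h import *
go([.425,-.172,.2],3.8)"
```

```text
time_s: 1.13
tcp_pos: [0.3509, 0.1479, 0.2503]
tcp_rot: [0.473, 0.881, 0.0, 0.0]
contact_force: [-0.4, 1.2, -0.6]
gripper_width: 0.0515
grip_force: 0.0
[0.425, -0.172, 0.2] 3.8 shift [-0.6149 -0.2302  0.1009] turn [1.100e-03 8.000e-04 9.918e-01] | t 1.13 F [-0.4  1.2 -0.6] w 0.0515 g 0.0
```

```bash
python3 -m jog '[[-0.615,-0.23,0.1,0,0,1,0.6],[-0.615,-0.23,0.1,0,0,1,0.6],[-0.615,-0.23,0.1,0,0,1,0.6],[-0.615,-0.23,0.1,0,0,1,0.6],[-0.615,-0.23,0.1,0,0,1,0.6],[-0.615,-0.23,0.1,0,0,1,0.6],[-0.615,-0.23,0.1,0,0,1,0.6],[-0.615,-0.23,0.1,0,0,1,0.6],[-0.615,-0.23,0.1,0,0,1,0.6],[-0.615,-0.23,0.1,0,0,1,0.6]]'; python3 -c "
from h import *
go([.425,-.171,.13],-8)"
```

```text
time_s: 1.97
tcp_pos: [0.426, -0.1696, 0.1993]
tcp_rot: [0.684, 0.73, 0.0, -0.001]
contact_force: [-0.2, 0.8, -0.5]
gripper_width: 0.0512
grip_force: 0.0
[0.425, -0.171, 0.13] -8 shift [-0.0028 -0.0019  0.1386] turn [-0.0026 -0.0024  0.3915] | t 1.97 F [-0.2  0.8 -0.5] w 0.0512 g 0.0
```

```bash
python3 -m jog '[[-0.003,-0.002,0.04,0,0,0.2,0.6],[-0.003,-0.002,0.1,0,0,0.39,0.6],[-0.003,-0.002,0.139,0,0,0.39,0.6],[-0.003,-0.002,0.139,0,0,0.39,0.6],[-0.003,-0.002,0.139,0,0,0.39,0.6],[-0.003,-0.002,0.139,0,0,0.39,0.6]]'; python3 - <<'E'
from h import *
go([.425,-.172,.068],-8)
s=bot.get_image("scene")["img"];t=bot.get_image("top")["img"]
f=lambda i,x,y:cv2.resize(i[y:y+100,x:x+100,::-1],(400,400),interpolation=cv2.INTER_CUBIC)
cv2.imwrite("pics/a.png",np.hstack([f(s,345,235),f(t,345,190)]))
E
```

```text
time_s: 2.47
tcp_pos: [0.4256, -0.1705, 0.1321]
tcp_rot: [0.753, 0.658, 0.0, 0.001]
contact_force: [0.4, -0.2, 0.5]
gripper_width: 0.0513
grip_force: 0.0
[0.425, -0.172, 0.068] -8 shift [-0.0031 -0.001   0.1282] turn [0.0037 0.0018 0.0078] | t 2.47 F [ 0.4 -0.2  0.5] w 0.0513 g 0.0
```

View pics/a.png

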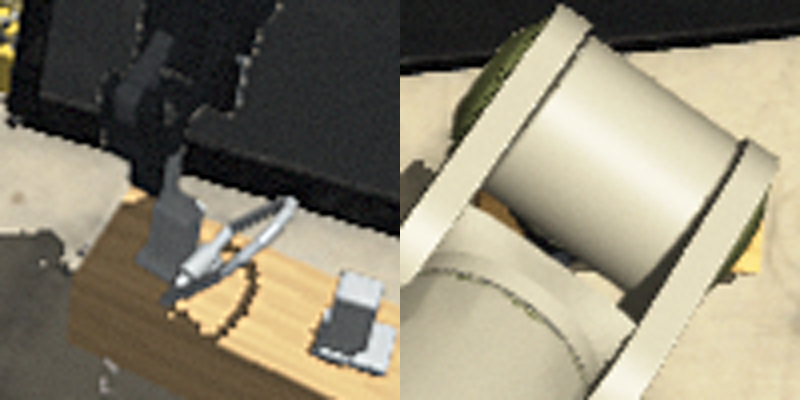

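The fingers straddle the stem at crop (175,200), and the ring lies clear to the right. Going down and gripping.

```bash
python3 -m jog '[[-0.003,-0.001,0.03,0,0,0,0.6],[-0.003,-0.001,0.06,0,0,0,0.6],[-0.003,-0.001,0.09,0,0,0,0.6],[-0.003,-0.001,0.115,0,0,0,0.6],[-0.003,-0.001,0.128,0,0,0,0.6],[-0.003,-0.001,0.128,0,0,0,0.6],[-0.003,-0.001,0.128,0,0,0,0.6]]' 60;  python3 -m jog '[[0,0,0,0,0,0,0.3],[0,0,0,0,0,0,0.15],[0,0,0,0,0,0,0],[0,0,0,0,0,0,0],[0,0,0,0,0,0,0],[0,0,0,0,0,0,0],[0,0,0,0,0,0,0],[0,0,0,0,0,0,0]]' 60; python3 -c "
from h import *
go([.425,-.172,.23],-8)"
```

```text
time_s: 3.15
tcp_pos: [0.4245, -0.1726, 0.0673]
tcp_rot: [0.754, 0.657, 0.0, 0.0]
contact_force: [-0.8, -0.0, 0.9]
gripper_width: 0.051
grip_force: 0.0
time_s: 3.82
tcp_pos: [0.4243, -0.1726, 0.0673]
tcp_rot: [0.754, 0.657, 0.0, 0.0]
contact_force: [-2.2, 0.9, 7.1]
gripper_width: 0.0151
grip_force: 58.6
[0.425, -0.172, 0.23] -8 shift [ 0.0013  0.0014 -0.3254] turn [0.0015 0.0009 0.0044] | t 3.82 F [-2.2  0.9  7.1] w 0.0151 g 58.6
```

```bash
python3 -m jog '[[0,0,-0.03,0,0,0,0],[0,0,-0.07,0,0,0,0],[0,0,-0.12,0,0,0,0],[0,0,-0.17,0,0,0,0],[0,0,-0.22,0,0,0,0],[0,0,-0.27,0,0,0,0],[0,0,-0.325,0,0,0,0],[0,0,-0.345,0,0,0,0],[0,0,-0.345,0,0,0,0]]'; python3 - <<'E'
from h import *
go([.39,-.04,.26],22)
t=bot.get_image("scene")["img"];cv2.imwrite("pics/b.png",t[120:400,240:560,::-1])
E
```

```text
time_s: 4.57
tcp_pos: [0.4248, -0.1729, 0.2415]
tcp_rot: [0.754, 0.657, 0.001, 0.002]
contact_force: [0.2, -0.0, -0.5]
gripper_width: 0.0153
grip_force: 58.4
[0.39, -0.04, 0.26] 22 shift [ 0.2537 -0.1052 -0.0381] turn [ 0.0068  0.0064 -0.9956] | t 4.57 F [ 0.2 -0.  -0.5] w 0.0153 g 58.4
```

View pics/b.png

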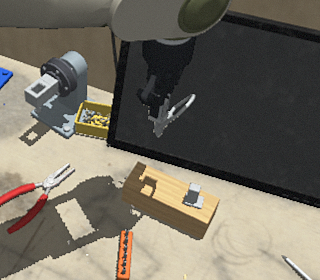

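The linchpin is out and hanging in the gripper at crop (165,115), with the ring still leaning back. Carrying it over with gentle ramps.

```bash
python3 -m jog '[[0.01,-0.004,-0.002,0,0,-0.04,0],[0.035,-0.015,-0.006,0,0,-0.14,0],[0.07,-0.03,-0.012,0,0,-0.28,0],[0.11,-0.045,-0.018,0,0,-0.43,0],[0.15,-0.062,-0.024,0,0,-0.59,0],[0.19,-0.079,-0.03,0,0,-0.75,0],[0.225,-0.093,-0.034,0,0,-0.89,0],[0.245,-0.102,-0.038,0,0,-0.97,0],[0.253,-0.105,-0.038,0,0,-1,0],[0.253,-0.105,-0.038,0,0,-1,0]]'; python3 -c "
from h import *
go([.44,.07,.25],52)"
```

```text
time_s: 5.45
tcp_pos: [0.3892, -0.0394, 0.2576]
tcp_rot: [0.558, 0.83, -0.0, -0.0]
contact_force: [0.0, 0.6, -1.7]
gripper_width: 0.0151
grip_force: 58.5
[0.44, 0.07, 0.25] 52 shift [0.1643 0.1768 0.0153] turn [-9.000e-04 -1.300e-03 -9.939e-01] | t 5.45 F [ 0.   0.6 -1.7] w 0.0151 g 58.5
```

```bash
python3 -m jog '[[0.007,0.007,0,0,0,-0.04,0],[0.023,0.025,0.002,0,0,-0.14,0],[0.046,0.05,0.004,0,0,-0.28,0],[0.071,0.076,0.006,0,0,-0.43,0],[0.097,0.104,0.009,0,0,-0.59,0],[0.123,0.132,0.012,0,0,-0.75,0],[0.146,0.157,0.014,0,0,-0.89,0],[0.159,0.171,0.015,0,0,-0.97,0],[0.164,0.177,0.015,0,0,-1,0],[0.164,0.177,0.015,0,0,-1,0]]'; python3 -c "
from h import *
go([.4705,.0883,.22],75)"
```

```text
time_s: 6.28
tcp_pos: [0.4408, 0.0693, 0.2503]
tcp_rot: [0.325, 0.946, -0.0, -0.0]
contact_force: [0.3, 0.0, -1.4]
gripper_width: 0.0151
grip_force: 58.5
[0.4705, 0.0883, 0.22] 75 shift [-0.0236  0.0665  0.0605] turn [-0.0008 -0.0011 -0.7628] | t 6.28 F [ 0.3  0.  -1.4] w 0.0151 g 58.5
```

```bash
python3 -m jog '[[-0.002,0.006,0.006,0,0,-0.08,0],[-0.006,0.017,0.015,0,0,-0.2,0],[-0.01,0.03,0.028,0,0,-0.35,0],[-0.015,0.043,0.04,0,0,-0.5,0],[-0.02,0.056,0.05,0,0,-0.64,0],[-0.023,0.064,0.058,0,0,-0.73,0],[-0.0236,0.0665,0.0605,0,0,-0.763,0],[-0.0236,0.0665,0.0605,0,0,-0.763,0],[-0.0236,0.0665,0.0605,0,0,-0.763,0]]'; python3 - <<'E'
from h import *
go([.4705,.0883,.1513],75)
s=bot.get_image("scene")["img"];t=bot.get_image("top")["img"]
f=lambda i,x,y:cv2.resize(i[y:y+100,x:x+100,::-1],(400,400),interpolation=cv2.INTER_CUBIC)
cv2.imwrite("pics/c.png",np.hstack([f(s,235,130),f(t,220,155)]))
E
```

```text
time_s: 7.03
tcp_pos: [0.4701, 0.0878, 0.2205]
tcp_rot: [0.132, 0.991, -0.0, 0.0]
contact_force: [0.0, -1.7, -1.5]
gripper_width: 0.0152
grip_force: 58.5
[0.4705, 0.0883, 0.1513] 75 shift [-0.0004  0.0012  0.1385] turn [-0.0003  0.0002 -0.0042] | t 7.03 F [ 0.  -1.7 -1.5] w 0.0152 g 58.5
```

View pics/c.png

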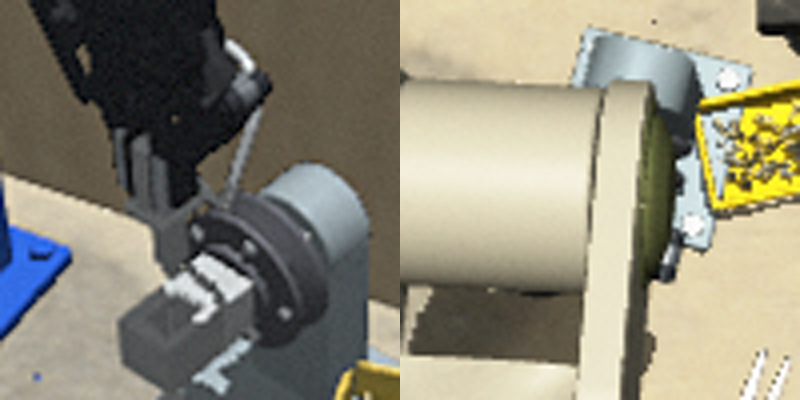

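The shank is over the slot at crop (180,265), with the ring behind it toward the pulley. Lowering in steps.

```bash
python3 -m jog '[[0,0.001,0.01,0,0,0,0],[0,0.001,0.03,0,0,0,0],[0,0.001,0.05,0,0,0,0],[0,0.001,0.07,0,0,0,0],[0,0.001,0.08,0,0,0,0],[0,0.001,0.08,0,0,0,0]]'; python3 -c "
from h import *
go([.4705,.0883,.1505],75)"
```

```text
time_s: 7.63
tcp_pos: [0.4697, 0.0889, 0.1787]
tcp_rot: [0.13, 0.991, -0.0, -0.001]
contact_force: [-0.0, -0.1, -0.6]
gripper_width: 0.0152
grip_force: 58.5
[0.4705, 0.0883, 0.1505] 75 shift [-0.002  -0.0006  0.0565] turn [-0.0011 -0.0054  0.0005] | t 7.63 F [-0.  -0.1 -0.6] w 0.0152 g 58.5
```

Free entry (bottom about 18 mm into the slot). Continuing to the seat.

```bash
python3 -m jog '[[-0.001,0,0.01,0,0,0,0],[-0.001,0,0.025,0,0,0,0],[-0.001,0,0.038,0,0,0,0],[-0.001,0,0.046,0,0,0,0],[-0.001,0,0.052,0,0,0,0],[-0.001,0,0.055,0,0,0,0],[-0.001,0,0.057,0,0,0,0],[-0.001,0,0.057,0,0,0,0]]'; python3 -c "
from h import *
go([.4705,.0883,.1505],75)"
```

```text
time_s: 8.3
tcp_pos: [0.4709, 0.0887, 0.1518]
tcp_rot: [0.13, 0.991, 0.0, 0.0]
contact_force: [0.1, -0.7, -1.0]
gripper_width: 0.015
grip_force: 58.5
[0.4705, 0.0883, 0.1505] 75 shift [ 0.0006 -0.001   0.0026] turn [0.     0.0001 0.0005] | t 8.3 F [ 0.1 -0.7 -1. ] w 0.015 g 58.5
```

```bash
python3 -m jog '[[0,0,0.002,0,0,0,0],[0,0,0.004,0,0,0,0],[0,0,0.004,0,0,0,0]]';python3 -m jog '[[0,0,0.002,0,0,0,0],[0,0,0.003,0,0,0,0],[0,0,0.003,0,0,0,0]]'
```

```text
time_s: 8.55
tcp_pos: [0.4711, 0.0887, 0.1513]
tcp_rot: [0.13, 0.991, -0.0, 0.001]
contact_force: [-4.6, -0.4, 11.2]
gripper_width: 0.0153
grip_force: 60.3
time_s: 8.8
tcp_pos: [0.4712, 0.0887, 0.1512]
tcp_rot: [0.13, 0.991, -0.0, 0.001]
contact_force: [-11.5, -0.9, 27.0]
gripper_width: 0.0152
grip_force: 62.6
```

Seated at the expected height (0.1512 m) with firm contact. Relax, open, rise.

```bash
python3 -m jog '[[0,0,-0.006,0,0,0,0],[0,0,-0.006,0,0,0,0.2],[0,0,-0.006,0,0,0,0.4],[0,0,-0.006,0,0,0,0.45],[0,0,-0.006,0,0,0,0.45],[0,0,-0.006,0,0,0,0.45]]';python3 -m jog '[[0,0,-0.02,0,0,0,0.45],[0,0,-0.05,0,0,0,0.45],[0,0,-0.1,0,0,0,0.45],[0,0,-0.16,0,0,0,0.45],[0,0,-0.22,0,0,0,0.45],[0,0,-0.26,0,0,0,0.45],[0,0,-0.26,0,0,0,0.3],[0,0,-0.26,0,0,0,0],[0,0,-0.26,0,0,0,0],[0,0,-0.26,0,0,0,0]]'; python3 - <<'E'
from h import *
h=np.array([.4753,.087]);x=np.array([-.966,.259])
P=h+x*-.08
go([*P,.281],75);print(ray(bot.get_image("top"),(0,0),0)[0])
s=bot.get_image("scene")["img"];t=bot.get_image("top")["img"]
f=lambda i,x,y:cv2.resize(i[y:y+100,x:x+100,::-1],(400,400),interpolation=cv2.INTER_CUBIC)
cv2.imwrite("pics/d.png",np.hstack([f(s,235,130),f(t,220,155)]))
E
```

```text
time_s: 9.3
tcp_pos: [0.4708, 0.0887, 0.1511]
tcp_rot: [0.13, 0.991, -0.0, -0.0]
contact_force: [-0.7, 0.3, -0.3]
gripper_width: 0.0384
grip_force: 0.0
time_s: 10.13
tcp_pos: [0.4704, 0.0887, 0.2804]
tcp_rot: [0.13, 0.991, -0.0, -0.001]
contact_force: [0.2, -0.2, -0.2]
gripper_width: -0.0001
grip_force: 0.0
[np.float64(0.55258), np.float64(0.06627999999999999), 0.281] 75 shift [-0.1703 -0.0008 -0.0016] turn [-0.0008 -0.0039  0.0006] | t 10.13 F [ 0.2 -0.2 -0.2] w -0.0001 g 0.0
1.0600569754843643
```

View pics/d.png

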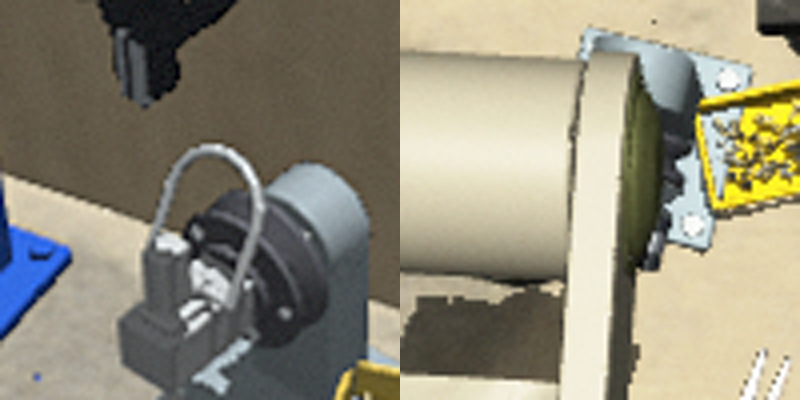

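The pin is upright with its flange on the shaft, and the ring leans back toward the pulley with its top at crop (215,150). Moving the shut fingers behind the ring, then down to z = 0.195.

```bash
python3 -m jog '[[-0.05,0,0,0,0,0,0],[-0.11,0,0,0,0,0,0],[-0.17,0,0,0,0,0,0],[-0.17,0,0,0,0,0,0],[-0.17,0,0.05,0,0,0,0],[-0.17,0,0.11,0,0,0,0],[-0.17,0,0.15,0,0,0,0],[-0.17,0,0.17,0,0,0,0],[-0.17,0,0.17,0,0,0,0],[-0.17,0,0.17,0,0,0,0]]'; python3 - <<'E'
from h import *
h=np.array([.4753,.087]);x=np.array([-.966,.259])
go([*(h-x*.008),.195],75)
E
```

```text
time_s: 11.12
tcp_pos: [0.5532, 0.0668, 0.197]
tcp_rot: [0.13, 0.991, 0.0, 0.0]
contact_force: [0.3, -0.0, -0.2]
gripper_width: -0.0004
grip_force: 0.0
[np.float64(0.483028), np.float64(0.08492799999999999), 0.195] 75 shift [ 0.1449 -0.0011  0.004 ] turn [0.0002 0.001  0.0008] | t 11.12 F [ 0.3 -0.  -0.2] w -0.0004 g 0.0
```

Push the ring forward past upright, slowly at the end, then back off.

```bash
python3 -m jog '[[0.015,0,0,0,0,0,0],[0.03,0,0,0,0,0,0],[0.05,0,0,0,0,0,0],[0.07,0,0,0,0,0,0],[0.09,0,0,0,0,0,0],[0.11,0,0,0,0,0,0],[0.125,0,0,0,0,0,0],[0.138,0,0,0,0,0,0],[0.145,0,0,0,0,0,0],[0.145,0,0,0,0,0,0]]'; python3 -m jog '[[0,0,0,0,0,0,0],[-0.04,0,0,0,0,0,0],[-0.08,0,-0.03,0,0,0,0],[-0.08,0,-0.15,0,0,0,0],[-0.08,0,-0.2,0,0,0,0],[-0.08,0,-0.25,0,0,0,0],[-0.08,0,-0.25,0,0,0,0],[-0.08,0,-0.25,0,0,0,0],[-0.08,0,-0.25,0,0,0,0]]';python3 - <<'E'
from h import *
s=bot.get_image("scene")["img"];t=bot.get_image("top")["img"]
f=lambda i,x,y:cv2.resize(i[y:y+100,x:x+100,::-1],(400,400),interpolation=cv2.INTER_CUBIC)
cv2.imwrite("pics/e.png",np.hstack([f(s,235,130),f(t,220,165)]))
E
```

```text
time_s: 11.95
tcp_pos: [0.4825, 0.0857, 0.1967]
tcp_rot: [0.13, 0.991, 0.0, 0.0]
contact_force: [0.3, -0.4, -0.1]
gripper_width: 0.0002
grip_force: 0.0
time_s: 12.7
tcp_pos: [0.5215, 0.075, 0.3203]
tcp_rot: [0.13, 0.991, -0.0, -0.001]
contact_force: [0.0, -0.4, 0.2]
gripper_width: -0.0001
grip_force: 0.0
```

View pics/e.png

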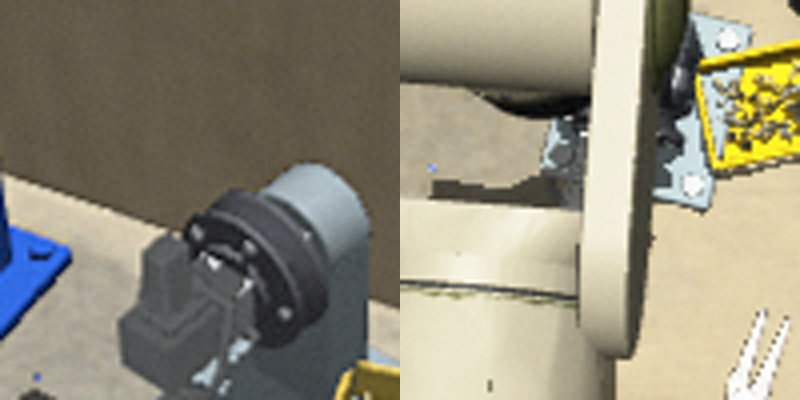

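The ring has left its upright position, and one arm seems to hang beside the shaft at crop (228,330). I'll check with a brightened, wider crop.

```bash
python3 - <<'E'
from h import *
s=bot.get_image("scene")["img"][170:260,245:345,::-1]
s=(255*(cv2.resize(s,(800,600),interpolation=cv2.INTER_CUBIC)/255.)**.6).astype(np.uint8)
cv2.imwrite("pics/f.png",s);print(bot.observe()["time_s"])
E
```

```text
12.85
```

View pics/f.png

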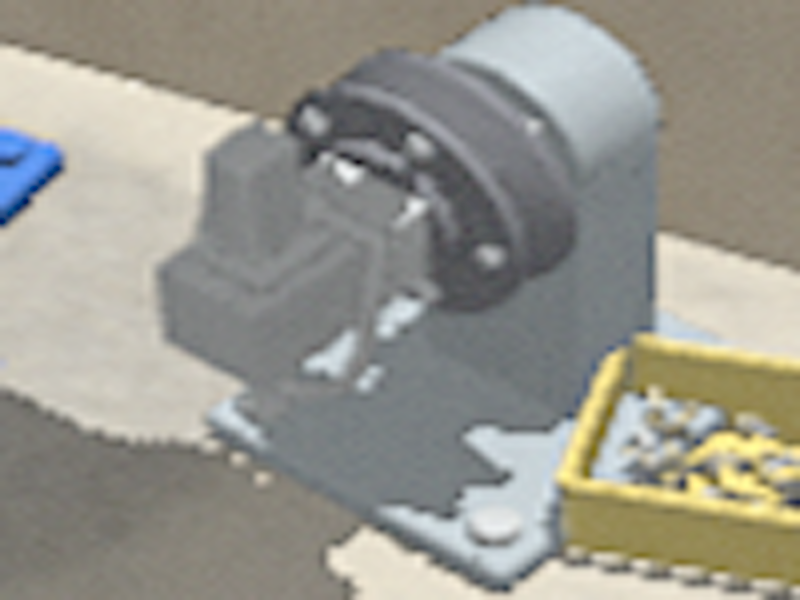

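The flange lies flat on the shaft. The ring hangs round the shaft: its arm runs from (375,235) to (360,380) and the bow passes underneath at about (300,390). The gripper is clear, so I'm handing in.

```bash
python3 -c "
from plant import bot
print(bot.close_job())"
```

```text
the job is handed in; nothing more can be done
None
```

The linchpin is fully home in the grey stand's shaft with its ring side facing the pulley, the ring hangs down round the shaft, the plain pin was left in the rack, and the job was handed in at about 13 s of the 51 s allowed.

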